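# Put two screwdrivers away in a sloping shadow tray

### The job

Put the two screwdrivers lying on the bench away in the sloping shadow tray: lay the long one and the stubby one each in the cut-out of its own shape, handle in the wide part at the low end and blade up the slope, fully down on the pocket floor, then let go. Leave the small parts lying round about where they are.

Things in the scene. Friction and masses are not known exactly. Their poses are not given: they have to be found in the camera images.
- long_driver_handle (a point): long screwdriver (plain yellow handle, thin steel shaft, 174 mm long), lying on the bench: this point is on its axis in the middle of the handle, 9.5 mm above the bench. The handle is round, 18 mm thick and 83 mm long, about centred on this point; the shaft is 4.4 mm thick. Frame: x along the tool from handle to blade, z up. About 60 g. Grasp here, across the tool.
- long_driver_tip (a point): point on the axis of the long screwdriver near its blade end, 125 mm from the handle point.
- stubby_driver_handle (a point): stubby screwdriver (short fat clear red handle, 74 mm long), lying on the bench: this point is on its axis in the middle of the handle, 10 mm above the bench. The handle is 20 mm thick and 44 mm long, centred on this point; a 6 mm shaft sticks out 30 mm. Frame: x along the tool from handle to blade, z up. About 45 g. Grasp here, across the tool.
- stubby_driver_tip (a point): point on the axis of the stubby screwdriver near its blade end, 47 mm from the handle point.
- stand: fixed wooden stand of the shadow tray, origin on the bench under its middle, 180 mm wide. Its face slopes 30 degrees, rising along the stand's own +x (it is turned so that the low edge is to the right and near the robot). Two plywood inserts 84 x 204 mm lie on it side by side, centres 90 mm apart (which is left varies). Tray top: about 35 mm above the bench at the low edge, 140 mm at the high edge
- long: insert with the long cut-out, fixed. Pocket with dark floor, 12 mm deep: 91 x 24 mm for the handle at the low end, then a 91 x 10 mm slot for the shaft; 4 mm of play lengthwise either way. A finger groove of the same depth, 40 mm long up the slope, centred on long_pocket, runs out across the insert's whole width. Origin: middle of the insert's underside, frame level, x towards the high side
- stubby: insert with the short cut-out, fixed. Pocket with dark floor, 12 mm deep: 52 x 26 mm for the handle at the low end, then a 30 x 12 mm slot for the shaft; 4 mm of play lengthwise either way. A finger groove of the same depth, 34 mm long, about centred on stubby_pocket and in line with the other insert's, runs across the whole width. Origin and frame as for the long insert
- long_pocket (a point): where the handle point of the long screwdriver lies when seated: 9.5 mm above the floor of the long cut-out, 2.5 mm below the tray face. Frame: x up the slope along the pocket, handle end to blade end; z square out of the tray face.
- long_pocket_tip (a point): where the tip point of the long screwdriver lies when seated, 125 mm up the slope from long_pocket. Same frame directions.
- stubby_pocket (a point): where the handle point of the stubby screwdriver lies when seated: 10 mm above the floor of the short cut-out, 2 mm below the tray face. Frame: x up the slope along the pocket, handle end to blade end; z square out of the tray face.
- stubby_pocket_tip (a point): where the tip point of the stubby screwdriver lies when seated, 47 mm up the slope from stubby_pocket. Same frame directions.
- long_driver: the long screwdriver as a whole; origin under the middle of its length, x from handle to blade
- stubby_driver: the stubby screwdriver as a whole; origin under the middle of its length, x from handle to blade
- tin_mid (a point): bystander: round tin with a green lid, 45 mm across, 23 mm high; its centre
- loose_knob_mid (a point): bystander: small black potentiometer knob, 22 mm across, 17 mm high; its centre
- cell_mid (a point): bystander: AA cell lying down, 50 x 15 mm; its centre
- plug_mid (a point): bystander: six-pole terminal plug, 18 x 32 x 15 mm; its centre

How it is judged (in metres and radians):
At the end, for the whole second after the job is handed in: Both screwdrivers lie at rest in the cut-outs of their own shape: handle points within 9 mm (seen from above) and tip points within 10 mm of the pocket points, both ends down to within 4 mm (tip: 4.5 mm) of the seated height, released; tin, knob, cell and plug within 30 mm of where they were (horizontal distance between long_driver_handle and long_pocket below 0.009 m and z of long_driver_handle in the frame of long_pocket between -0.004 and 0.004 m and distance between long_driver_tip and long_pocket_tip below 0.01 m and z of long_driver_tip in the frame of long_pocket_tip below 0.0045 m and linear speed of each of long_driver, stubby_driver below 0.02 m/s and horizontal distance between stubby_driver_handle and stubby_pocket below 0.009 m and z of stubby_driver_handle in the frame of stubby_pocket between -0.004 and 0.004 m and distance between stubby_driver_tip and stubby_pocket_tip below 0.01 m and z of stubby_driver_tip in the frame of stubby_pocket_tip below 0.0045 m and distance of each of tin_mid, loose_knob_mid, cell_mid, plug_mid from where it was at the start of the episode below 0.03 m); the robot touches nothing.
It fails at once if one of the small parts lying round about (tin, knob, cell, plug) was pushed away by 30 mm or more (distance of any of tin_mid, loose_knob_mid, cell_mid, plug_mid from where it was at the start of the episode above 0.03 m).
It also fails if it takes over 50 s, if anything falls off the work surface, if the arm or the gripper's body presses on something with over 40 N, if the wrist force passes 120 N, or if a joint passes its speed limit or range.

### The arm

A 6-joint arm with a two-finger parallel gripper is mounted at the origin on a cart in front of the work surface, level with it; the furniture and walls round the work are solid. World frame = base frame: x ahead of the robot, y to its left, z up, the work surface at z = 0. Lengths are in mm, angles in degrees, forces in N, time in s.
With the tool pointing down it reaches from about 350 to 850 mm from the base axis. Payload 8.1 kg.
Tool frame: the origin (TCP) lies midway between the tips of the shut fingers; the grasp point (between the pads) lies 19 mm behind it (r.pinch_z is the distance from the TCP to the grasp point, in mm); z points along the fingers, y is the line along which they close (so a half turn about z gives the same grasp; the last joint's range is limited). The gripper opens to 85 mm and grips with 20 to 120 N. Pads are 22 mm wide; open, the fingers measure 114 mm over their backs; the gripper's body (76 mm by 85 mm) begins 54 mm behind the grasp point. The pads swing forward as they close: fully open they stand 13 mm farther back than shut.
Start: joints at [61.57, 7.471, 85.268, -0, 87.261, -4.893], TCP at [239.585, 550.095, 231.292] pointing down, gripper open.
Joint ranges: [-169.43, 169.43], [-51.17, 129.36], [1.28, 143.12], [-76.62, 256.62], [0, 156.53], [-152.29, 152.29]. Speed limits (degrees/s): [136.94, 136.94, 159.86, 180, 180, 180].

### API

Orientations are given as [roll, pitch, yaw] about the fixed x, y, z axes, in that order (R = Rz(yaw) Ry(pitch) Rx(roll)).
In Python, from bench import sensors, optics, job, r gives the robot as it stands.
- The arm moves only by the tool play_rows, never from a script. Its argument "motion" is a list that holds one entry, the list of rows, each a list of 6 numbers: the shift along the tool's x, y, z in cm, then the turn, a rotation vector about the tool's x, y, z in degrees. In form: [[[x, y, z, ax, ay, az], ...]]. A call has 1 to 5 rows; each row is the pose to reach, as a shift and turn from the pose commanded when the call began, along the tool's axes at that moment; what a row does not reach only later rows make up. A row lasts 1/10 s, in which the tool goes at most 50 mm and 8.59 degrees, less where a joint would pass 70% of its speed; a pose out of reach is approached as far as the arm can. A call with a gripper value outside its range is refused whole. "jaw" is the opening, from 0 (shut) to 1 (fully open), set as the call begins (left out, the last holds). The fingers move at their own pace and stop on an object; "squeeze" is the grip in N (left out, the last holds). Time passes only in rows, so rows that repeat a pose let the fingers close. It gives the time, the measured TCP pose, the force, the opening and the grip force at its end, in the units of the state.
- sensors.sense(): the state, without advancing time (a new reading comes with each control period).
- optics.snapshot(name): name is "scene" or "side" or "wrist"; returns a dict with "pixels" (480x640x3 uint8, red, green, blue), "mtx" (3x3 intrinsics, pixels), "k1" (the pictures are not rectified: a ray, as slopes to the right and down, at radius r is drawn at 1 + k1 r^2 times it, then the intrinsics apply), "R" (3x3) and "t" (3): a world point X has camera coordinates R X + t; the wrist camera has in their place "T_tool_cam" (4x4, takes a point from camera to tool coordinates, whose origin is the TCP and whose axes are the flange's). Camera axes: x right, y down, z forward; pixel columns grow to the right and rows downward; lengths in mm; the calibration is good to about 2 mm. A picture is of the moment at which its call begins: read the wrist's pose just before it. There is no depth.
- job.hand_in(): hands the job in; it is judged then, once.
The state is a dict: "time": time; "joint_pos": joint angles; "qd": joint speeds; "joint_efforts": joint torques, N m; "tool_pos": TCP position; "tcp_rot": TCP orientation; "ft_force": force on the tool from outside, world axes, zero at the start; "wrist_torque": the same for the moment, N m; "finger_gap": finger opening in mm; "grip_force": force on a finger pad.
Only numpy, scipy, OpenCV 4.12 (cv2) and the standard library are available. Lean on these libraries where they do the work, as an engineer would, in place of code of your own. Each camera call takes 0.05 s, during which the arm holds its last target. There are 200 camera calls.

## Working session

There is one attempt and no reset: what is moved stays moved. The work goes in short steps, Python scripts to look and compute and a tool call to move; the robot and the scene stay as the last step left them, time stands still between calls to the robot, and variables do not carry over. Pictures are saved under pics/ and viewed, at most 10 in all, crops included, and the job is handed in when it is done.

Besides the shell and the picture viewer there is one more tool, called by a JSON object that holds its "op" and its "data". play_rows: Moves the arm, as the interface text tells. Its arguments: {"type":"object","properties":{"motion":{"type":"array","items":{"type":"array","items":{"type":"array","items":{"type":"number"}}}},"jaw":{"type":"number"},"squeeze":{"type":"number"}},"required":["motion"]}

```bash
ls; mkdir -p pics; cat > h.py <<'E'
import numpy as np, cv2
from scipy.spatial.transform import Rotation as Ro
from bench import sensors, optics, job, r
def toolT():
    s=sensors.sense(); T=np.eye(4)
    T[:3,:3]=Ro.from_euler('xyz',s['tcp_rot'],degrees=True).as_matrix(); T[:3,3]=s['tool_pos']; return T
def snap(n):
    T=toolT(); d=optics.snapshot(n)
    if 'T_tool_cam' in d:
        C=T@np.array(d['T_tool_cam'])
    else:
        C=np.eye(4); C[:3,:3]=np.array(d['R']).T; C[:3,3]=-C[:3,:3]@np.array(d['t'])
    d['C']=C; return d
def ray(d,uv):
    uv=np.atleast_2d(np.array(uv,float)); K=np.array(d['mtx'])
    p=cv2.undistortPoints(uv[:,None],K,np.array([d['k1'],0,0,0.]))[:,0]
    v=np.c_[p,np.ones(len(p))]@d['C'][:3,:3].T
    return d['C'][:3,3],v
def onplane(d,uv,z=0,n=None,p0=None):
    o,v=ray(d,uv)
    n=np.array([0,0,1.]) if n is None else n; p0=np.array([0,0,z]) if p0 is None else p0
    return o+v*(((p0-o)@n)/(v@n))[:,None]
def proj(d,X):
    X=np.atleast_2d(X); Y=(X-d['C'][:3,3])@d['C'][:3,:3]
    return cv2.projectPoints(Y,np.zeros(3),np.zeros(3),np.array(d['mtx']),np.array([d['k1'],0,0,0.]))[0][:,0]
def save(d,f): cv2.imwrite('pics/'+f,d['pixels'][:,:,::-1])
E
python3 - <<'E'
from h import *
print(sensors.sense())
a=[]
for n in ['scene','side','wrist']:
    d=snap(n); save(d,n+'0.png'); print(n,d['mtx'],d['k1'],d['C'])
E
```

```text
pics
{'time': 0.0, 'joint_pos': array([ 6.15701769e+01,  7.51389980e+00,  8.53293861e+01,  1.34456736e-03,
        8.72593998e+01, -4.89164952e+00]), 'qd': array([ 0.03709711, -0.02749787,  0.01391952,  0.05381864, -0.01098166,
        0.03305313]), 'joint_efforts': array([-2.04269425e-03, -5.69417524e+01, -5.00540578e+01, -6.34327862e-04,
        1.52619526e-02, -1.64378821e-05]), 'tool_pos': array([239.31918421, 549.62390257, 230.25597936]), 'tcp_rot': array([-1.79897803e+02, -1.00942023e-02,  1.56461752e+02]), 'ft_force': array([-0.71361549,  0.20157915, -0.02283515]), 'wrist_torque': array([ 0.0454026 ,  0.00917597, -0.01032899]), 'grip_force': 0.0, 'finger_gap': 85.31840466718288}
scene [[538.59974624   0.         318.0908316 ]
 [  0.         538.59974624 242.73418451]
 [  0.           0.           1.        ]] 0.0199856296954337 [[ 8.03907950e-01 -4.50426643e-01  3.88391358e-01  9.25353865e+01]
 [-5.94492076e-01 -6.27926890e-01  5.02281787e-01 -6.38227051e+02]
 [ 1.76402786e-02 -6.34683906e-01 -7.72570489e-01  1.02497072e+03]
 [ 0.00000000e+00  0.00000000e+00  0.00000000e+00  1
[... 161 characters left out ...]
61298484 [[ 9.86236869e-01 -7.87757354e-02  1.45365822e-01  3.84327643e+02]
 [-1.65146051e-01 -5.11760820e-01  8.43105951e-01 -1.10181449e+03]
 [ 7.97624086e-03 -8.55508765e-01 -5.17726891e-01  7.28203777e+02]
 [ 0.00000000e+00  0.00000000e+00  0.00000000e+00  1.00000000e+00]]
wrist [[332.7019511    0.         317.93814458]
 [  0.         332.7019511  237.92917009]
 [  0.           0.           1.        ]] 0.014858570188068403 [[ 3.99958935e-01  8.75335125e-01  2.71700698e-01  1.69933422e+02]
 [ 9.16532303e-01 -3.81599579e-01 -1.19792732e-01  5.81248539e+02]
 [-1.17791422e-03  2.96934640e-01 -9.54897079e-01  3.73011667e+02]
 [ 0.00000000e+00  0.00000000e+00  0.00000000e+00  1.00000000e+00]]
```

View pics/scene0.png

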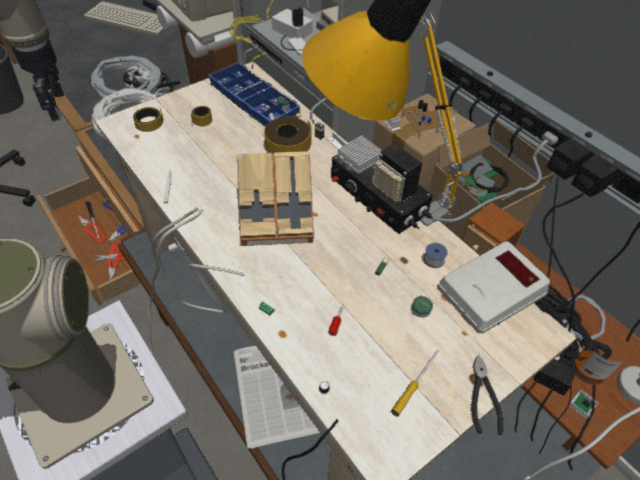

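View pics/side0.png

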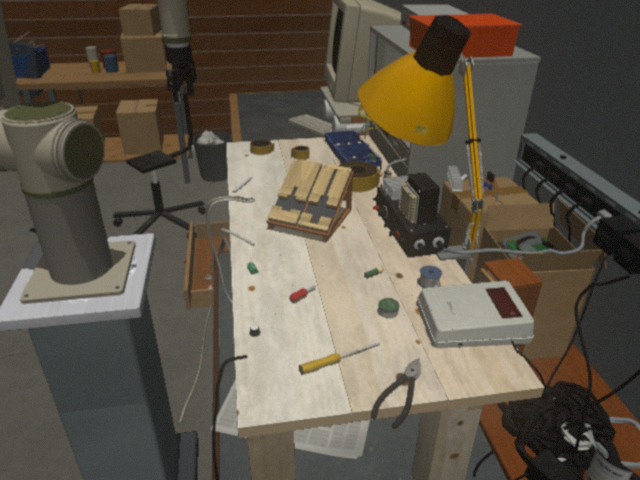

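The scene view shows the tray at about (275,198) with its low edge at row 238, the stubby at (335,320) and the long driver at (413,388). The side view shows the same things at (310,200), (302,293) and (338,359). Next I'll measure them, and enlarge the tray.

```bash
python3 - <<'E'
from h import *
S={}
for n in ['scene','side']:
    d=snap(n); S[n]=d; p=d['pixels']; h=cv2.cvtColor(p,cv2.COLOR_RGB2HSV)
    box={'scene':[(380,430,330,420),(320,350,300,345)],'side':[(290,385,335,380),(285,320,280,305)]}[n]
    for k,(lo,hi,b,z) in enumerate([((20,150,90),(32,255,255),box[0],9.5),((0,150,60),(8,255,255),box[1],10)]):
        m=cv2.inRange(h,lo,hi); mm=np.zeros_like(m); x0,x1,y0,y1=b; mm[y0:y1,x0:x1]=m[y0:y1,x0:x1]
        ys,xs=np.nonzero(mm); rc=cv2.minAreaRect(np.c_[xs,ys].astype(np.float32)); P=onplane(d,np.c_[xs,ys],z)
        c,(w,hh),a=cv2.minAreaRect(P[:,:2].astype(np.float32)); 
        print(n,'long stub'.split()[k],len(xs),P.mean(0).round(1),'rect',np.round(c,1),round(w,1),round(hh,1),a)
tips={'scene':[(436,352),(342,306)],'side':[(379,345),(315,287)]}
for n in tips: print(n,onplane(S[n],tips[n],6).round(1))
a=S['scene']['pixels'][140:255,225:325]; b=S['side']['pixels'][155:250,260:360]
a=cv2.resize(a,None,fx=4,fy=4,interpolation=cv2.INTER_CUBIC);b=cv2.resize(b,None,fx=4,fy=4,interpolation=cv2.INTER_CUBIC)
o=np.zeros((460,800,3),np.uint8);o[:,:400]=a;o[:380,400:]=b
cv2.imwrite('pics/tray.png',o[:,:,::-1])
E
```

```text
scene long 257 [ 508.7 -395.7    9.5] rect [ 510.4 -395.1] 77.7 14.6 16.85456085205078
scene stub 120 [ 494.1 -185.1   10. ] rect [ 494. -185.] 44.6 15.4 34.718345642089844
side long 241 [ 509.5 -396.6    9.5] rect [ 511.1 -396.3] 77.2 16.3 15.567622184753418
side stub 72 [ 496.1 -182.7   10. ] rect [ 496.1 -182.8] 39.8 15.1 35.73900604248047
scene [[ 629.5 -359.8    6. ]
 [ 539.4 -154.     6. ]]
side [[ 633.2 -365.1    6. ]
 [ 538.  -158.6    6. ]]
```

View pics/tray.png

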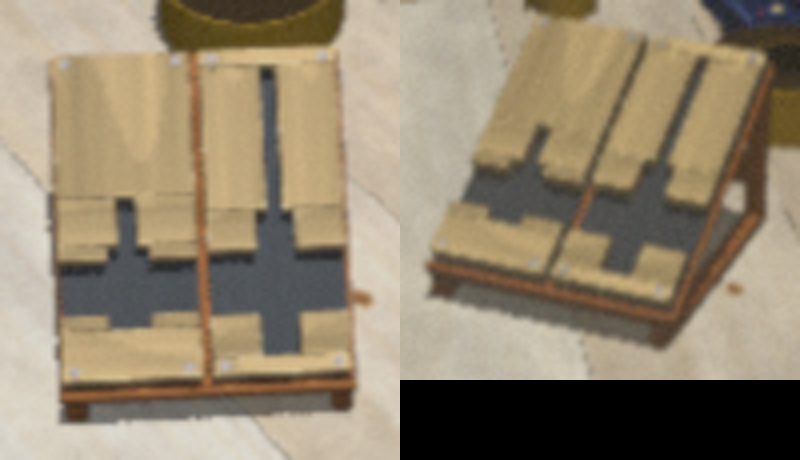

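The crop shows the stubby insert on the left and the long insert on the right, both with the handle end towards the low edge (lower in the picture). I'll triangulate the corners.

```bash
cat >> h.py <<'E'
def tri(ds,uvs):
    A=np.zeros((3,3));b=np.zeros(3);L=[]
    for d,uv in zip(ds,uvs):
        o,v=ray(d,uv);v=v[0]/np.linalg.norm(v[0]);M=np.eye(3)-np.outer(v,v);A+=M;b+=M@o;L.append((o,v))
    X=np.linalg.solve(A,b);return X,[np.linalg.norm(np.cross(X-o,v)) for o,v in L]
E
python3 - <<'E'
from h import *
ds=[snap('scene'),snap('side')]
sc={'TL':(50,60),'BL':(62,382),'TR':(338,50),'BR':(352,373),'Lgr_tl':(205,247),'Lgr_tr':(345,247),'Sgr_tl':(58,261),'Ltip':(267,72),'Stip':(125,200)}
si={'TL':(128,18),'BL':(32,262),'TR':(365,52),'BR':(277,312),'Lgr_tl':(192,185),'Lgr_tr':(302,205),'Sgr_tl':(72,165),'Ltip':(303,58),'Stip':(143,128)}
P={}
for k in sc:
    X,e=tri(ds,[np.array(sc[k])/4+(225-.375,140-.375),np.array(si[k])/4+(260-.375,155-.375)]);P[k]=X;print(k,X.round(1),np.round(e,1))
u=(P['TL']-P['BL']+P['TR']-P['BR'])/2; print('up',np.linalg.norm(u),np.degrees(np.arctan2(u[1],u[0])),np.degrees(np.arcsin(u[2]/np.linalg.norm(u))))
w=(P['TR']-P['TL']+P['BR']-P['BL'])/2; print('across',np.linalg.norm(w),np.degrees(np.arctan2(w[1],w[0]))+90,w)
print('centre',sum(P[k] for k in ['TL','BL','TR','BR'])/4)
E
```

```text
TL [541.2 277.4 137.8] [2. 2.]
BL [456.5 145.1  18.7] [1.7 1.7]
TR [690.9 181.1 142.1] [0.8 0.8]
BR [607.   48.8  20.1] [1.4 1.4]
Lgr_tl [567.6 150.9  65.9] [0.9 0.9]
Lgr_tr [632.8  94.2  74.9] [0.5 0.5]
Sgr_tl [489.2 193.9  65.1] [0.4 0.4]
Ltip [651.2 200.2 131.4] [1.4 1.4]
Stip [538.8 192.4  90.5] [0.1 0.1]
up 197.87734493235226 57.48164259393503 37.540294338631874
across 178.36639029167495 57.3240831285127 [150.11916652 -96.28571008   2.80482892]
centre [573.91153601 163.10233895  79.65010579]
```

View pics/wrist0.png

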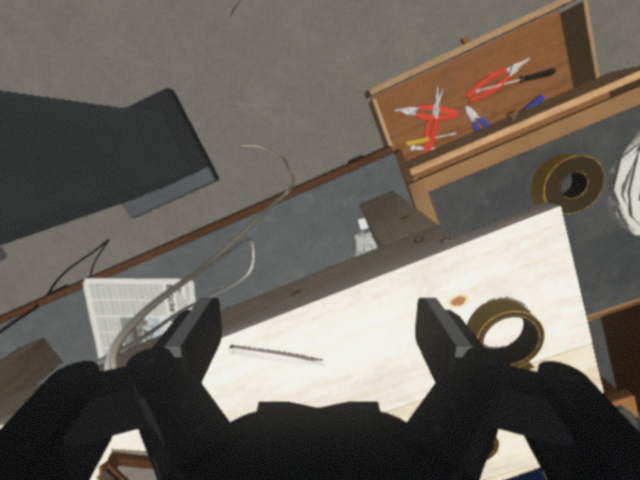

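The wrist view faces away from the work: bench edge, cable and tape roll, with the fingers at rows above 300. The tray is at about (568,155), yaw 57.4 deg. I'll move above it for a close look.

```bash
cat >> h.py <<'E'
def plan(pos,R,n=None):
    """shift (cm, tool axes) and rotvec (deg) from the current measured pose to the target"""
    T=toolT(); s=T[:3,:3].T@(np.array(pos)-T[:3,3])/10; v=Ro.from_matrix(T[:3,:3].T@R).as_rotvec(degrees=True)
    k=max(np.linalg.norm(s)/5,np.linalg.norm(v)/8.59); print('shift',s.round(2),'rot',v.round(1),'rows',round(k,1), 'from',T[:3,3].round(1))
def down(yaw): return Ro.from_euler('xyz',[180,0,yaw],degrees=True).as_matrix()
def tray(yaw,slope=30):
    c,s=np.cos(np.radians([yaw,slope])),np.sin(np.radians([yaw,slope]))
    x=np.array([c[0]*c[1],s[0]*c[1],s[1]]); z=np.array([c[0]*s[1],s[0]*s[1],-c[1]]); return np.c_[x,np.cross(z,x),z]
E
python3 -c "
from h import *
plan([525,88,300],down(57.4)); print(tray(57.4))"
```

```text
shift [-44.62 -30.96  -6.88] rot [-0.   0.  99.1] rows 11.5 from [239.5 550.  231. ]
[[ 4.66589187e-01  8.42452397e-01  2.69385393e-01]
 [ 7.29585177e-01 -5.38770785e-01  4.21226199e-01]
 [ 5.00000000e-01 -2.77555756e-17 -8.66025404e-01]]
```

{"op": "play_rows", "data": {"motion": [[[-3.7, -2.6, -1.5, 0, 0, 8.3], [-7.4, -5.2, -3, 0, 0, 16.6], [-11.1, -7.8, -4.5, 0, 0, 24.9], [-14.8, -10.4, -6, 0, 0, 33.2], [-18.5, -13, -6.9, 0, 0, 41.5]]]}}

```text
time: 0.85
tool_pos: [358.1, 355.7, 301.8]
tcp_rot: [179.9, -0.0, 114.6]
ft_force: [1.2, 0.7, 0.1]
finger_gap: 85.3
grip_force: 0.0
```

```bash
python3 -c "
from h import *
plan([525,88,300],down(57.4))"
```

```text
shift [-31.29   4.     0.18] rot [ 0.1 -0.1 57.2] rows 6.7 from [358.1 355.7 301.8]
```

{"op": "play_rows", "data": {"motion": [[[-4.5, 0.6, 0, 0, 0, 8.2], [-9, 1.2, 0, 0, 0, 16.4], [-13.5, 1.8, 0, 0, 0, 24.6], [-18, 2.4, 0, 0, 0, 32.8], [-22.5, 3, 0, 0, 0, 41]]]}}

```text
time: 1.35
tool_pos: [480.2, 164.0, 300.6]
tcp_rot: [180.0, -0.0, 73.6]
ft_force: [0.3, 0.8, 0.5]
finger_gap: 85.3
grip_force: 0.0
```

```bash
python3 -c "
from h import *
plan([525,88,300],down(57.4))"
```

```text
shift [-6.03  6.44  0.06] rot [ 0.  -0.  16.2] rows 1.9 from [480.2 164.  300.6]
```

{"op": "play_rows", "data": {"motion": [[[-3, 3.2, 0, 0, 0, 8.1], [-6, 6.4, 0, 0, 0, 16.2], [-6, 6.4, 0, 0, 0, 16.2], [-6, 6.4, 0, 0, 0, 16.2]]]}}

```text
time: 1.75
tool_pos: [524.5, 89.5, 300.0]
tcp_rot: [-180.0, 0.0, 57.7]
ft_force: [0.2, -0.1, -0.6]
finger_gap: 85.5
grip_force: 0.0
```

```bash
python3 -c "
from h import *
d=snap('wrist'); save(d,'w1.png'); np.savez('w1.npz',**d); print(toolT().round(2))
print(proj(d,[[616,229,140]]))"
```

```text
[[  0.53   0.85  -0.   524.22]
 [  0.85  -0.53   0.    90.46]
 [  0.    -0.    -1.   300.2 ]
 [  0.     0.     0.     1.  ]]
[[322.16919769  13.60495542]]
```

View pics/w1.png

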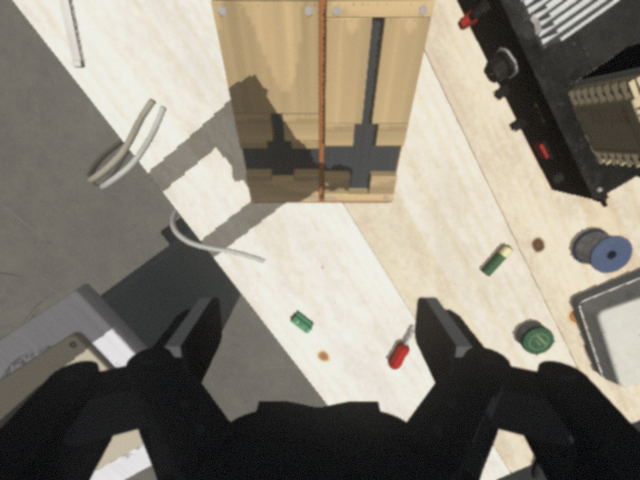

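The close view shows the tray's low edge at rows 200-202 (x 253 to 393), the brown rail at x about 322, the groove at rows 147-172 and the long slot at x about 373. The stubby is at (403,345), the plug at (301,321), the cell at (496,259) and the tin at (537,338). I'll pull the edges from this picture.

```bash
python3 - <<'E'
from h import *
d=dict(np.load('w1.npz')); p=d['pixels']; g=p.astype(int)
h=cv2.cvtColor(p,cv2.COLOR_RGB2HSV)
for c in [266,300,340,361,385]:
    col=g[:,c]; print('col',c,[(y,tuple(col[y])) for y in list(range(138,152,2))+list(range(164,208,3))])
for y in [60,90]: print('row',y,[(x,tuple(g[y,x])) for x in range(364,386,2)],[(x,tuple(g[y,x])) for x in range(316,330)])
print('row180',[(x,tuple(g[180,x])) for x in range(344,378,2)]); print('slot end',[(y,tuple(g[y,376])) for y in range(10,26,2)],'stub slot',[(y,tuple(g[y,279])) for y in range(106,122,2)])
E
```

```text
col 266 [(138, (np.int64(101), np.int64(88), np.int64(67))), (140, (np.int64(95), np.int64(84), np.int64(65))), (142, (np.int64(86), np.int64(75), np.int64(59))), (144, (np.int64(85), np.int64(76), np.int64(60))), (146, (np.int64(83), np.int64(75), np.int64(56))), (148, (np.int64(68), np.int64(63), np.int64(53))), (150, (np.int64(51), np.int64(50), np.int64(47))), (164, (np.int64(50), np.int64(49), np.int64(46))), (167, (np.int64(57), np.int64(55), np.int64(50))), (170, (np.int64(91), np.int64(79), np.int64(61))), (173, (np.int64(97), np.int64(84), np.int64(65))), (176, (np.int64(96), np.int64(85), np.int64(65))), (179, (np.int64(95), np.int64(83), np.int64(66))), (182, (np.int64(104), np.int64(94), np.int64(72))), (185, (np.int64(101), np.int64(88), np.int64(70))), (188, (np.int64(105), np.int64(91), np.int64(70))), (191, (np.int64(105), np.int64(93), np.int64(73))), (194, (np.int64(109), np.int64(97), np.int64(77))), (197, (np.int64(110), np.int64(96), np.int64(74))), (200, (np.int64(113), np.int64(98), np.int64(77))), (203, (np.int64(121), np.int64(114), np.int64(102))), (206, (np
[... 8407 characters left out ...]
np.int64(136))), (16, (np.int64(185), np.int64(160), np.int64(121))), (18, (np.int64(75), np.int64(65), np.int64(54))), (20, (np.int64(67), np.int64(65), np.int64(64))), (22, (np.int64(82), np.int64(80), np.int64(79))), (24, (np.int64(84), np.int64(83), np.int64(81)))] stub slot [(106, (np.int64(185), np.int64(160), np.int64(119))), (108, (np.int64(187), np.int64(162), np.int64(123))), (110, (np.int64(185), np.int64(160), np.int64(121))), (112, (np.int64(167), np.int64(147), np.int64(109))), (114, (np.int64(86), np.int64(79), np.int64(70))), (116, (np.int64(59), np.int64(55), np.int64(54))), (118, (np.int64(53), np.int64(53), np.int64(48))), (120, (np.int64(50), np.int64(47), np.int64(44)))]
```

```bash
python3 - <<'E'
from h import *
d=dict(np.load('w1.npz'))
p0=onplane(d,[(323,201.5)],35)[0]
yaw=57.4
for it in range(3):
    R=tray(yaw); x,y,n=R[:,0],-R[:,1],-R[:,2]   # y left
    f=lambda uv,dep=0:(lambda X:np.c_[(X-p0)@x,(X-p0)@y])(onplane(d,uv,n=n,p0=p0-dep*n))
    sl=f([(373.9,60),(370.3,90),(359.5,180)]); rail=f([(322,60),(321.5,90)])
    yaw+=np.degrees(np.arctan2(sl[0,1]-sl[2,1],sl[0,0]-sl[2,0]))
print('p0',p0.round(1),'yaw',yaw,'slot',sl.round(1),'rail',rail.round(1))
print('corners',f([(253,201.5),(393,200.5),(219,9),(428,8)]).round(1),'(low L,R; upper screws)')
F=dict(Lup=((361,146),0),Ldn=((361,170.5),12),Llow=((361,187),12),Lend=((376,17),0),Sup=((290,148.5),0),Sdn=((290,168.5),12),Send=((279,113.5),0))
for k,(uv,dep) in F.items(): print(k,f([uv],dep).round(1))
E
```

```text
p0 [527.8  84.4  35. ] yaw 57.33958747987217 slot [[163.5 -42.1]
 [137.4 -42.1]
 [ 33.3 -42.1]] rail [[163.3   3.4]
 [137.2   3.5]]
corners [[ -0.6  86.9]
 [  2.2 -86.4]
 [200.1  85.5]
 [201.5 -79.8]] (low L,R; upper screws)
Lup [[ 78.2 -39.3]]
Ldn [[ 38.1 -44.4]]
Llow [[ 13.5 -46.8]]
Lend [[195.5 -39.6]]
Sup [[74.7 36.6]]
Sdn [[40.4 39.3]]
Send [[114.   45.2]]
```

```bash
python3 - <<'E'
from h import *
d=dict(np.load('w1.npz'));p=d['pixels'].astype(int).sum(2)
R=tray(57.34);x,y,n=R[:,0],-R[:,1],-R[:,2];p0=np.array([527.8,84.4,35])
print('row128',p[128,262:300]);print('row174',p[171,258:312:2])
for s,l,nm in [(58.7,-42,'long'),(57.9,48,'stub')]: print(nm,(p0+s*x+l*y).round(1))
plan([510.5,-395.7,140],down(16.3))
E
```

```text
row128 [245 243 249 250 241 237 250 244 240 212 184 169 143 144 145 148 146 139
 132 146 158 188 225 235 238 251 285 344 400 446 456 462 460 457 462 450
 463 470]
row174 [249 256 237 251 246 253 227 175 160 144 146 150 153 136 138 160 141 151
 210 232 237 250 241 244 245 242 249]
long [590.6 104.5  64.4]
stub [514.4 152.5  64. ]
shift [-41.87  24.76  16.  ] rot [-0.   0.  41.5] rows 10.2 from [524.2  90.5 300.2]
```

{"op": "play_rows", "data": {"motion": [[[-4, 2.3, 0, 0, 0, 4], [-8, 4.6, 0.5, 0, 0, 8], [-12, 6.9, 1, 0, 0, 12], [-16, 9.2, 2, 0, 0, 16], [-20, 11.5, 3, 0, 0, 20]]], "jaw": 0.6}}

```text
time: 2.3
tool_pos: [515.0, -140.1, 270.6]
tcp_rot: [179.9, -0.1, 37.8]
ft_force: [0.8, -0.2, -0.2]
finger_gap: 50.9
grip_force: 0.0
```

```bash
python3 - <<'E'
from h import *
d=dict(np.load('w1.npz'))
R=tray(57.34);x,y,n=R[:,0],-R[:,1],-R[:,2];p0=np.array([527.8,84.4,35])
X=onplane(d,[(272,128),(283.5,128),(270.6,171),(293,171)],n=n,p0=p0); print(((X-p0)@y).round(1))
plan([510.5,-395.7,140],down(16.3))
E
```

```text
[53.6 41.9 60.4 34.9]
shift [-16.04  19.91  13.06] rot [ 0.  -0.1 21.5] rows 5.7 from [ 515.  -140.1  270.6]
```

{"op": "play_rows", "data": {"motion": [[[-2.7, 3.3, 2, 0, 0, 3.6], [-5.4, 6.6, 4, 0, 0, 7.2], [-8.1, 9.9, 6.5, 0, 0, 10.8], [-10.8, 13.2, 9, 0, 0, 14.4], [-13.5, 16.5, 11, 0, 0, 18]]]}}

```text
time: 2.8
tool_pos: [509.6, -352.9, 159.0]
tcp_rot: [-180.0, -0.0, 19.8]
ft_force: [1.2, 0.2, -0.1]
finger_gap: 51.3
grip_force: 0.0
```

{"op": "play_rows", "data": {"motion": [[[-2.5, 3.4, 2, 0, 0, 3.5], [-2.5, 3.4, 2, 0, 0, 3.5], [-2.5, 3.4, 2, 0, 0, 3.5]]]}}

```text
time: 3.1
tool_pos: [497.3, -392.7, 139.5]
tcp_rot: [-179.9, 0.0, 16.3]
ft_force: [0.6, 0.2, 0.8]
finger_gap: 51.4
grip_force: 0.0
```

```bash
python3 - <<'E'
from h import *
plan([510.5,-395.7,140],down(16.3))
d=snap('wrist'); save(d,'w2.png'); np.savez('w2.npz',**d)
p=d['pixels'];h=cv2.cvtColor(p,cv2.COLOR_RGB2HSV);m=cv2.inRange(h,(20,150,90),(32,255,255))
n,l,st,c=cv2.connectedComponentsWithStats(m);k=1+st[1:,4].argmax();print(st[k],c[k])
ys,xs=np.nonzero(l==k);P=onplane(d,np.c_[xs,ys],9.5)[:,:2].astype(np.float32);print(cv2.minAreaRect(P))
E
```

```text
shift [ 1.18  0.66 -0.06] rot [-0.1  0.   0. ] rows 0.3 from [ 497.3 -392.7  139.5]
[317 166  17  50 659] [325.06373293 189.61153263]
((529.0254516601562, -387.87384033203125), (40.3538703918457, 13.064135551452637), 16.24271583557129)
```

View pics/w2.png

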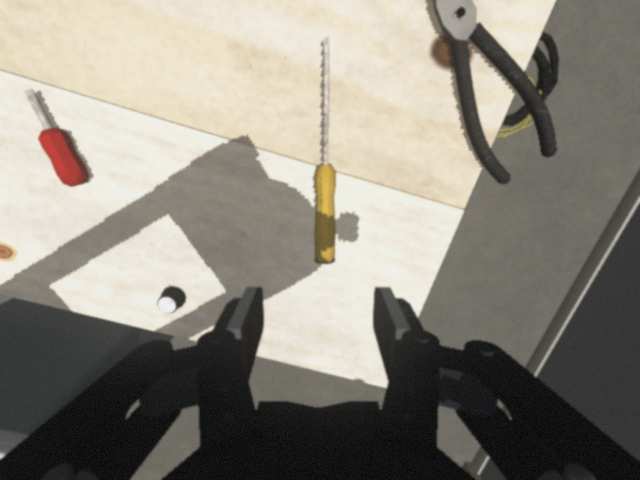

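The long driver stands upright in the view at column 325: handle rows 164-263, blade tip at row 38. The stubby handle's middle is at (64,157), and the knob is at (171,300).

```bash
python3 - <<'E'
from h import *
d=dict(np.load('w2.npz'));p=d['pixels'];h=cv2.cvtColor(p,cv2.COLOR_RGB2HSV)
m=cv2.inRange(h,(18,110,40),(34,255,255));m[:, :300]=0;m[:,350:]=0;m[:155]=0;m[270:]=0
ys,xs=np.nonzero(m);print(ys.min(),ys.max(),[(y,xs[ys==y].mean().round(1)) for y in (175,215,255)])
X=onplane(d,[(325,ys.min()),(xs[ys>245].mean(),ys.max()+1)],9.5);print(X)
c=X.mean(0);print(c,np.linalg.norm(X[0]-X[1]),onplane(d,[(325,38)],4))
m=cv2.inRange(h,(0,140,60),(8,255,255));m[:,100:]=0;ys,xs=np.nonzero(m);print('stub',cv2.minAreaRect(onplane(d,np.c_[xs,ys],10)[:,:2].astype(np.float32)))
plan([c[0],c[1],40],down(16.3))
E
```

```text
165 261 [(175, np.float64(325.0)), (215, np.float64(325.0)), (255, np.float64(324.5))]
[[ 549.11870969 -381.90522938    9.5       ]
 [ 469.0853751  -405.51227806    9.5       ]]
[ 509.10204239 -393.70875372    9.5       ] 83.44235970489362 [[ 636.04086239 -355.98347826    4.        ]]
stub ((495.7247314453125, -180.2173614501953), (42.942657470703125, 18.999351501464844), 33.18955993652344)
shift [ 1.01  0.45 10.05] rot [-0.  -0.   0.1] rows 2.0 from [ 498.1 -392.3  140.5]
```

{"op": "play_rows", "data": {"motion": [[[0.5, 0.2, 4.8, 0, 0, 0], [1.0, 0.5, 9, 0, 0, 0], [1.0, 0.5, 11.5, 0, 0, 0], [1.0, 0.5, 13.4, 0, 0, 0], [1.0, 0.5, 13.4, 0, 0, 0]]], "jaw": 0.45}}

```text
time: 3.65
tool_pos: [507.9, -392.1, 3.9]
tcp_rot: [-179.8, 0.1, 16.5]
ft_force: [-0.1, 0.4, -0.3]
finger_gap: 38.5
grip_force: 0.0
```

```bash
python3 - <<'E'
from h import *
plan([509.3,-394.5,2],down(16.4))
E
```

```text
shift [0.07 0.27 0.19] rot [-0.2  0.1  0.1] rows 0.1 from [ 507.9 -392.1    3.9]
```

{"op": "play_rows", "data": {"motion": [[[0.1, 0.25, 0.2, 0, 0, 0], [0.1, 0.25, 0.2, 0, 0, 0], [0.1, 0.25, 0.2, 0, 0, 0], [0.1, 0.25, 0.2, 0, 0, 0], [0.1, 0.25, 0.2, 0, 0, 0]]], "jaw": 0, "squeeze": 45}}

```text
time: 4.15
tool_pos: [511.3, -398.6, 6.4]
tcp_rot: [179.9, -0.1, 16.3]
ft_force: [0.3, 2.0, 6.3]
finger_gap: 15.3
grip_force: 45.6
```

{"op": "play_rows", "data": {"motion": [[[0, 0, 0, 0, 0, 0], [0, 0, 0, 0, 0, 0]]]}}

```text
time: 4.35
tool_pos: [511.4, -398.6, 6.4]
tcp_rot: [179.9, -0.1, 16.3]
ft_force: [1.5, 2.2, 5.9]
finger_gap: 15.2
grip_force: 45.6
```

{"op": "play_rows", "data": {"motion": [[[0, 0, -1, 0, 0, 0], [0, 0, -4, 0, 0, 0], [0, 0, -8, 0, 0, 0], [0, 0, -12, 0, 0, 0], [0, 0, -12, 0, 0, 0]]]}}

```text
time: 4.85
tool_pos: [513.1, -401.1, 133.2]
tcp_rot: [179.4, -0.4, 16.3]
ft_force: [0.8, -1.0, -0.3]
finger_gap: 15.2
grip_force: 44.8
```

```bash
python3 - <<'E'
from h import *
print(sensors.sense())
d=snap('wrist'); np.savez('w3.npz',**d); e=snap('side');np.savez('s3.npz',**e)
o=np.zeros((480,800,3),np.uint8);o[:,:400]=d['pixels'][:,120:520];b=cv2.resize(e['pixels'][250:410,250:410],None,fx=2.5,fy=2.5,interpolation=cv2.INTER_CUBIC);o[:400,400:]=b
cv2.imwrite('pics/w3.png',o[:,:,::-1])
E
```

```text
{'time': 4.85, 'joint_pos': array([-4.25178251e+01,  1.81225232e+01,  8.34034805e+01, -1.41368194e-02,
        7.77680318e+01,  3.12353289e+01]), 'qd': array([ 0.01093193,  2.78159761,  3.42908059,  0.01360644, -3.63633591,
       -0.00675223]), 'joint_efforts': array([ 1.55173922e-01, -6.11692786e+01, -4.43095636e+01, -2.01454895e-03,
        1.56555209e+00, -1.69099139e-04]), 'tool_pos': array([ 513.07232551, -401.09274043,  133.18384918]), 'tcp_rot': array([179.38917829,  -0.35422989,  16.25164436]), 'ft_force': array([ 0.82798269, -1.01370231, -0.32372568]), 'wrist_torque': array([-0.02654502, -0.0516708 ,  0.02572921]), 'grip_force': 44.83218685301836, 'finger_gap': 15.233438749427522}
```

View pics/w3.png

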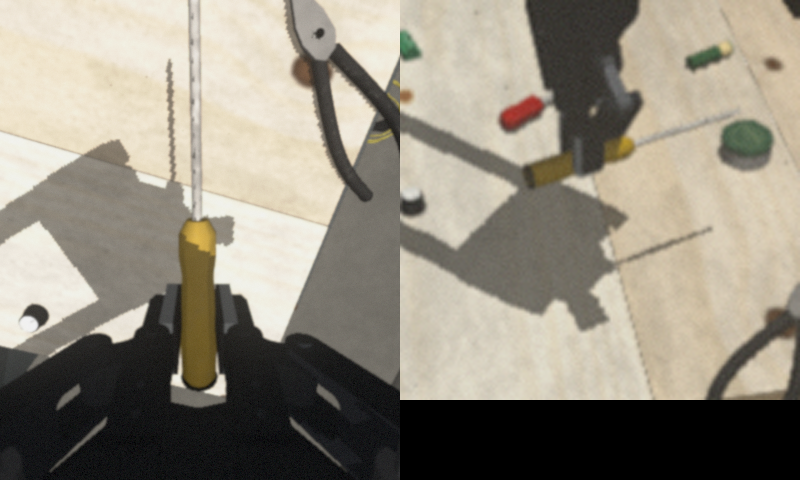

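The driver is held with the fingers near the middle of the handle. In the side view it runs from the handle end (301,321) through the joint (343,309) to the tip (386,295).

```bash
python3 - <<'E'
from h import *
e=dict(np.load('s3.npz')); s={'p':[513.07,-401.09,133.18],'r':[179.39,-.354,16.25]}
R=Ro.from_euler('xyz',s['r'],degrees=True).as_matrix();p=np.array(s['p'])
X=onplane(e,[(301.2,321.2),(342.8,308.8),(386,294.8)],n=R[:,1],p0=p); L=(X-p)@R; print(L.round(1))
d=dict(np.load('w3.npz'))
for uv in [(319,385),(317,222),(314.5,2)]:
  print(uv,((onplane(d,[uv],n=R[:,2],p0=p-5*R[:,2])-p)@R).round(1))
plan([560,-150,260],down(57.34))
E
```

```text
[[-42.1  -0.    3.3]
 [ 39.5  -0.    4.9]
 [130.2   0.    3.9]]
(319, 385) [[-43.7  -0.6  -5. ]]
(317, 222) [[40.6 -1.5 -5. ]]
(314.5, 2) [[120.7  -2.3  -5. ]]
shift [ 11.72 -22.46 -13.37] rot [  0.2  -0.  -41.1] rows 5.7 from [ 510.7 -398.8  126.8]
```

```bash
cat > m.py <<'E'
from h import *
e=snap('side');T=toolT();R=T[:3,:3];p=T[:3,3];print(p)
d=snap('wrist');
c=e['pixels'][250:410,250:410];b=cv2.resize(c,None,fx=3.5,fy=3.5,interpolation=cv2.INTER_CUBIC)
for nm,z in [('a',e)]:
  h=cv2.cvtColor(z['pixels'],cv2.COLOR_RGB2HSV);m=cv2.inRange(h,(18,110,40),(34,255,255));m[:280]=0;m[370:]=0;m[:,:290]=0;m[:,400:]=0
  ys,xs=np.nonzero(m);print(xs.min(),ys[xs<=xs.min()+1].mean(),xs.max(),ys[xs>=xs.max()-1].mean(),cv2.fitLine(np.c_[xs,ys],2,0,.01,.01).ravel())
  P=onplane(e,np.c_[xs,ys],n=R[:,1],p0=p);L=(P-p)@R;
  for lo in range(-45,45,10):
    q=L[(L[:,0]>=lo)&(L[:,0]<lo+10)]
    if len(q):print(lo+5,len(q),q[:,2].min().round(1),q[:,2].max().round(1))
E
python3 m.py
```

```text
[ 509.71921514 -397.91488573  124.65315168]
302 319.4 342 309.14285714285717 [ 9.5164049e-01 -3.0721390e-01  3.1993488e+02  3.1507443e+02]
-40 3 -10.1 -5.6
-30 46 -11.1 8.6
-20 50 -11.3 8.5
-10 33 -11.7 7.5
20 20 -9.7 4.9
30 42 -13.0 7.1
40 21 -9.3 5.4
```

{"op": "play_rows", "data": {"motion": [[[2, -3.7, -3, 0, 0, -7], [4, -7.5, -6, 0, 0, -14], [6, -11.2, -9, 0, 0, -21], [8, -15, -11, 0, 0, -28], [10, -18.7, -13, 0, 0, -35]]]}}

```text
time: 5.55
tool_pos: [552.8, -188.5, 253.5]
tcp_rot: [-179.8, 0.0, 51.5]
ft_force: [1.7, 0.7, -1.4]
finger_gap: 15.4
grip_force: 44.8
```

```bash
cat >> h.py <<'E'
YAW=57.34;TR=tray(YAW);TX,TY,TN=TR[:,0],-TR[:,1],-TR[:,2];TP0=np.array([527.8,84.4,35])
LP=TP0+58.7*TX-42*TY-2.5*TN; SP=TP0+57.9*TX+47.8*TY-2*TN
def place(P,off,dyaw,up):
    R=TR@Ro.from_euler('z',dyaw,degrees=True).as_matrix()
    plan(P+up*TN-R@np.array(off),R)
E
python3 -c "
from h import *
place(LP,(-1.3,-1,-3.1),.6,90)"
```

```text
shift [ 21.22 -14.73  11.57] rot [ 1.5 30.  -5.1] rows 5.7 from [ 552.8 -188.5  253.5]
```

{"op": "play_rows", "data": {"motion": [[[3.6, -2.5, 1.2, 0.2, 5, -0.8], [7.2, -5, 2.5, 0.5, 10, -1.7], [10.8, -7.5, 4.5, 0.7, 15, -2.5], [14.4, -10, 6.5, 1, 20, -3.4], [18, -12.5, 9, 1.2, 25, -4.2]]]}}

```text
time: 6.05
tool_pos: [568.1, 29.6, 163.1]
tcp_rot: [-179.6, -25.2, 55.4]
ft_force: [0.2, 0.2, -0.0]
finger_gap: 15.3
grip_force: 44.8
```

```bash
python3 -c "
from h import *
place(LP,(-1.3,-1,-3.1),.6,70)"
```

```text
shift [ 2.13 -2.16  5.69] rot [ 0.6  4.8 -1.1] rows 1.3 from [568.1  29.6 163.1]
```

{"op": "play_rows", "data": {"motion": [[[1.1, -1.1, 1, 0.3, 2.5, -0.6], [2.1, -2.2, 3.5, 0.6, 4.8, -1.1], [2.1, -2.2, 5.7, 0.6, 4.8, -1.1], [2.1, -2.2, 5.7, 0.6, 4.8, -1.1]]]}}

```text
time: 6.45
tool_pos: [571.0, 77.6, 116.6]
tcp_rot: [-179.1, -29.6, 56.5]
ft_force: [0.0, -0.5, -0.3]
finger_gap: 15.5
grip_force: 44.8
```

```bash
python3 -c "
from h import *
place(LP,(-1.3,-1,-3.1),.6,30)
d=snap('wrist');e=snap('side');np.savez('w4.npz',**d)
o=np.zeros((480,800,3),np.uint8);o[:,:400]=d['pixels'][:,120:520];b=cv2.resize(e['pixels'][150:250,260:360],None,fx=4,fy=4,interpolation=cv2.INTER_CUBIC);o[:400,400:]=b
cv2.imwrite('pics/w4.png',o[:,:,::-1])"
```

```text
shift [0.43 0.32 3.74] rot [-0.4  0.4 -0.2] rows 0.8 from [571.   77.6 116.6]
```

View pics/w4.png

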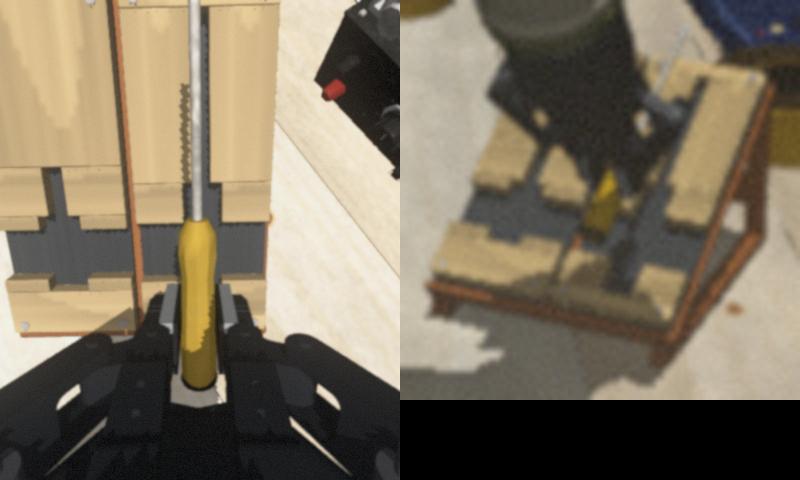

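The wrist view, now square to the face, shows the shaft over the slot (x about 315-325) and the handle over the pocket. I'll check the model by projecting it into this picture.

```bash
python3 - <<'E'
from h import *
d=dict(np.load('w4.npz'));g=d['pixels'].astype(int).sum(2)
q=lambda s,l,dep=0:TP0+s*TX+l*TY-dep*TN
print('slot R',proj(d,[q(150,-47),q(120,-47)]).round(1)); print([g[y,322:336].tolist() for y in (60,150)])
print('slot end',proj(d,[q(195.5,-42)]).round(1))
print('wide pocket R/groove up',proj(d,[q(90,-54),q(78.5,-70)]).round(1)); print('row200',g[200,328:350].tolist(),'col370',g[212:232,370].tolist())
print('stub slot',proj(d,[q(100,53.8),q(100,41.8),q(114,48),q(74.9,70)]).round(1)); r=int(proj(d,[q(100,48)])[0,1]);print(r,g[r,150:200].tolist())
E
```

```text
slot R [[329.7 101.6]
 [329.8 156.1]]
[[295, 290, 259, 226, 196, 196, 274, 382, 488, 524, 533, 538, 538, 540], [287, 270, 276, 279, 242, 222, 205, 280, 394, 496, 531, 545, 551, 547]]
slot end [[319.9   7.5]]
wide pocket R/groove up [[341.2 205.5]
 [366.4 223.1]]
row200 [265, 267, 274, 272, 271, 271, 257, 257, 263, 250, 227, 215, 214, 280, 393, 476, 501, 515, 512, 512, 510, 512] col370 [536, 538, 548, 543, 548, 552, 546, 550, 507, 414, 274, 207, 207, 241, 248, 258, 267, 266, 262, 268]
stub slot [[165.9 191.6]
 [185.5 191.4]
 [172.  168.3]
 [146.6 231. ]]
191 [512, 513, 514, 509, 507, 509, 515, 512, 510, 515, 510, 508, 504, 459, 373, 279, 221, 217, 215, 213, 222, 229, 243, 258, 262, 267, 263, 273, 268, 272, 256, 266, 265, 281, 371, 460, 501, 513, 507, 511, 507, 509, 509, 507, 512, 507, 507, 510, 511, 513]
```

```bash
sed -i 's/58.7\*TX-42/59.4*TX-42.1/; s/57.9\*TX+47.8/58.4*TX+48.5/' h.py; python3 -c "
from h import *
place(LP,(-1.3,-1,-3.1),.6,14)"
```

```text
shift [0.27 0.03 5.68] rot [-0.2  0.2 -0. ] rows 1.1 from [573.6  76.3 120.6]
```

{"op": "play_rows", "data": {"motion": [[[0.3, 0, 2, 0, 0, 0], [0.3, 0, 4, 0, 0, 0], [0.3, 0, 5.7, 0, 0, 0], [0.3, 0, 5.7, 0, 0, 0], [0.3, 0, 5.7, 0, 0, 0]]]}}

```text
time: 7.05
tool_pos: [591.8, 101.6, 74.8]
tcp_rot: [-179.7, -29.8, 56.7]
ft_force: [0.4, 0.7, 0.2]
finger_gap: 15.4
grip_force: 44.8
```

```bash
python3 - <<'E'
from h import *
d=snap('wrist');np.savez('w5.npz',**d)
place(LP,(-1.3,-1,-3.1),.6,0)
g=d['pixels'].astype(int)
for y in (30,100,150): print(y,g[y,300:345].sum(1).tolist())
q=lambda s,l,dep=0:TP0+s*TX+l*TY-dep*TN
print(proj(d,[q(190,-47.1),q(160,-47.1),q(160,-37.1),q(120,-47.1)]))
E
```

```text
shift [-0.2  -0.19  1.6 ] rot [0.1 0.1 0.1] rows 0.3 from [592.2 101.5  75.3]
30 [302, 306, 304, 294, 281, 252, 220, 221, 292, 397, 494, 565, 622, 651, 662, 662, 642, 613, 560, 477, 379, 342, 421, 505, 543, 548, 554, 548, 548, 545, 547, 551, 550, 556, 550, 550, 554, 553, 551, 554, 555, 561, 555, 557, 557]
100 [284, 291, 272, 231, 210, 191, 190, 192, 198, 240, 315, 404, 473, 538, 606, 647, 661, 656, 601, 526, 419, 345, 365, 462, 518, 545, 554, 556, 559, 559, 553, 556, 558, 556, 553, 563, 556, 554, 568, 557, 560, 559, 557, 567, 559]
150 [340, 296, 290, 282, 242, 217, 207, 195, 187, 203, 266, 362, 451, 503, 542, 560, 572, 562, 543, 498, 437, 347, 321, 410, 505, 545, 562, 557, 561, 563, 563, 556, 560, 560, 562, 558, 562, 564, 564, 572, 564, 562, 568, 570, 567]
[[322.44320314  -3.96751053]
 [322.89034729  81.51071536]
 [298.84848245  81.7793424 ]
 [323.41138108 178.57840089]]
```

{"op": "play_rows", "data": {"motion": [[[-0.2, -0.2, 0, 0, 0, 0], [-0.2, -0.2, 0.4, 0, 0, 0], [-0.2, -0.2, 0.8, 0, 0, 0], [-0.2, -0.2, 1.1, 0, 0, 0], [-0.2, -0.2, 1.4, 0, 0, 0]]]}}

```text
time: 7.6
tool_pos: [592.5, 107.1, 61.7]
tcp_rot: [-179.7, -29.8, 56.7]
ft_force: [-31.1, -19.9, 32.9]
finger_gap: 15.3
grip_force: 49.0
```

```bash
python3 - <<'E'
from h import *
place(LP,(-1.3,-1,-3.1),.6,0);print(sensors.sense()['ft_force'])
E
```

```text
shift [0.06 0.09 0.17] rot [-0.   0.2  0.1] rows 0.0 from [592.5 107.1  61.7]
[-31.10608144 -19.91591493  32.89336829]
```

{"op": "play_rows", "data": {"motion": [[[0, 0, -0.15, 0, 0, 0], [0, 0, -0.2, 0, 0, 0]]]}}

```text
time: 7.8
tool_pos: [592.2, 106.8, 62.5]
tcp_rot: [-179.7, -29.8, 56.7]
ft_force: [-0.1, 0.6, -0.1]
finger_gap: 15.7
grip_force: 45.4
```

```bash
python3 - <<'E'
from h import *
place(LP,(-1.3,-1,-3.1),.6,0);print(sensors.sense()['ft_force'])
d=snap('wrist');e=snap('scene');f=snap('side');np.savez('w6.npz',**d)
o=np.zeros((480,800,3),np.uint8);o[:,:350]=d['pixels'][:,150:500];
o[:240,350:800]=cv2.resize(e['pixels'][160:240,225:375],None,fx=3,fy=3,interpolation=cv2.INTER_CUBIC)
o[240:,350:800]=cv2.resize(f['pixels'][160:240,260:410],None,fx=3,fy=3,interpolation=cv2.INTER_CUBIC)
cv2.imwrite('pics/w6.png',o[:,:,::-1])
E
```

```text
shift [0.06 0.1  0.27] rot [0.  0.2 0. ] rows 0.1 from [592.2 106.8  62.5]
[-0.07698237  0.56097066 -0.07152709]
```

View pics/w6.png

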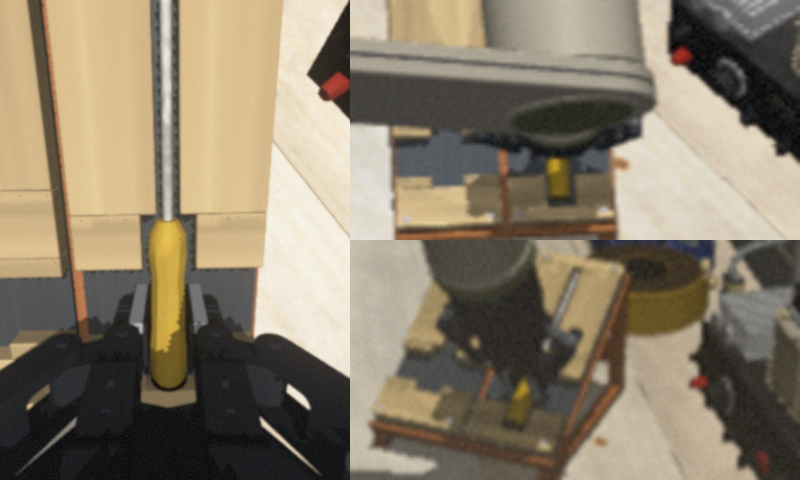

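The wrist view shows the shaft centred in the slot (x about 316) and the handle inside its pocket. The contact force showed it on the floor, so I'll release and back off along the normal.

{"op": "play_rows", "data": {"motion": [[[0, 0, 0, 0, 0, 0], [0, 0, 0, 0, 0, 0], [0, 0, 0, 0, 0, 0], [0, 0, -0.5, 0, 0, 0], [0, 0, -2, 0, 0, 0]]], "jaw": 0.4}}

```text
time: 8.45
tool_pos: [585.5, 98.8, 78.9]
tcp_rot: [-179.5, -29.8, 56.6]
ft_force: [-0.2, -0.9, -0.3]
finger_gap: 34.3
grip_force: 0.0
```

{"op": "play_rows", "data": {"motion": [[[0, 0, -3, 0, 0, 0], [0, 0, -6, 0, 0, 0], [-2, 0, -9, 0, 0, 0], [-4, 0, -12, 0, 0, 0], [-4, 0, -12, 0, 0, 0]]]}}

```text
time: 8.95
tool_pos: [535.9, 15.9, 167.1]
tcp_rot: [-180.0, -29.8, 56.7]
ft_force: [-0.3, -0.6, -0.1]
finger_gap: 34.0
grip_force: 0.0
```

```bash
python3 - <<'E'
from h import *
d=snap('wrist');np.savez('w7.npz',**d);print(toolT()[:3,3])
g=d['pixels']; 
q=lambda P,s,l:P+s*TX+l*TY
tip=LP+125*TX; print('exp handle ends',proj(d,[LP-41.5*TX,LP+41.5*TX,LP,tip,tip+7.5*TX]).round(1))
h=cv2.cvtColor(g,cv2.COLOR_RGB2HSV);m=cv2.inRange(h,(20,170,60),(32,255,255));n,l,st,c=cv2.connectedComponentsWithStats(m);k=1+st[1:,4].argmax();print('yellow',st[k],c[k])
e=snap('side');o=np.zeros((480,800,3),np.uint8);o[:,:400]=g[:,120:520];o[:400,400:]=cv2.resize(e['pixels'][150:250,260:360],None,fx=4,fy=4,interpolation=cv2.INTER_CUBIC)
cv2.imwrite('pics/w7.png',o[:,:,::-1])
plan([495.7,-181,130],down(33.8))
E
```

```text
[536.02491864  17.18196384 165.94364843]
exp handle ends [[315.8 226.8]
 [314.6 128.5]
 [315.2 179.8]
 [313.    8.3]
 [312.8  -3.8]]
yellow [314 143   5   2   5] [316.  143.8]
shift [-18.08   7.59  -6.38] rot [ -6.2 -29.4  22.4] rows 4.4 from [535.8  18.2 165. ]
```

View pics/w7.png

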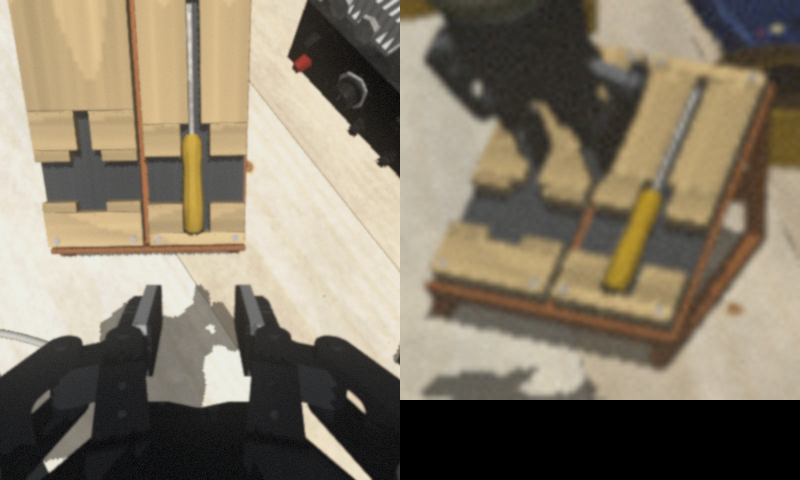

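The long driver lies in its cut-out, slid to the low end of its play as the slope makes it. Ten pictures are used, so from here I go by numbers only. Next is the stubby.

{"op": "play_rows", "data": {"motion": [[[-3.5, 1.5, -4, -1, -5, 4], [-7.5, 3.1, -6, -2.5, -12, 9], [-11, 4.6, -6.3, -4, -18, 14], [-14.5, 6.1, -6.3, -5, -24, 18], [-18.1, 7.6, -6.4, -6.2, -29.4, 22.4]]], "jaw": 0.5}}

```text
time: 9.55
tool_pos: [496.2, -180.9, 128.8]
tcp_rot: [179.9, 0.2, 33.8]
ft_force: [0.0, -0.7, 0.9]
finger_gap: 42.9
grip_force: 0.0
```

{"op": "play_rows", "data": {"motion": [[[0, 0, 0, 0, 0, 0], [0, 0, 0, 0, 0, 0], [0, 0, 0, 0, 0, 0]]]}}

```text
time: 9.85
tool_pos: [495.9, -179.3, 129.1]
tcp_rot: [-179.9, -0.0, 34.0]
ft_force: [-1.1, -0.2, 0.6]
finger_gap: 42.8
grip_force: 0.0
```

```bash
cat > st.py <<'E'
from h import *
d=snap('wrist');T=toolT();R=T[:3,:3];p=T[:3,3]
h=cv2.cvtColor(d['pixels'],cv2.COLOR_RGB2HSV);m=cv2.inRange(h,(0,120,35),(8,255,255))|cv2.inRange(h,(174,120,35),(180,255,255))
n,l,st,c=cv2.connectedComponentsWithStats(m)
for k in np.argsort(-st[1:,4])[:3]+1: print(st[k],c[k].round(1))
k=1+st[1:,4].argmax();ys,xs=np.nonzero(l==k);P=onplane(d,np.c_[xs,ys],10)[:,:2].astype(np.float32);(c,sz,a)=cv2.minAreaRect(P);print(c,sz,a)
plan([c[0],c[1],60],down(33.8))
g=cv2.cvtColor(d['pixels'],cv2.COLOR_RGB2GRAY);np.savez('w8.npz',**d)
E
python3 st.py
```

```text
[313 209  21  52 967] [322.8 234. ]
(495.6495361328125, -183.0621337890625) (43.734188079833984, 16.68030548095703) 33.940574645996094
shift [-0.22  0.28  6.95] rot [-0.1 -0.   0.1] rows 1.4 from [ 495.9 -179.6  129.5]
```

{"op": "play_rows", "data": {"motion": [[[-0.2, 0.3, 4, 0, 0, 0], [-0.2, 0.3, 8, 0, 0, 0], [-0.2, 0.3, 11, 0, 0, 0], [-0.2, 0.3, 12.4, 0, 0, 0], [-0.2, 0.3, 12.4, 0, 0, 0]]]}}

```text
time: 10.4
tool_pos: [494.0, -183.0, 3.7]
tcp_rot: [-179.8, 0.1, 33.9]
ft_force: [-0.3, 0.6, -0.3]
finger_gap: 42.5
grip_force: 0.0
```

```bash
python3 -c "
from h import *
plan([495.6,-183.1,5],down(33.9))"
```

```text
shift [ 0.12  0.09 -0.13] rot [-0.2  0.1 -0. ] rows 0.0 from [ 494.  -183.     3.7]
```

{"op": "play_rows", "data": {"motion": [[[0.1, 0.1, -0.1, 0, 0, 0], [0.1, 0.1, -0.1, 0, 0, 0], [0.1, 0.1, -0.1, 0, 0, 0], [0.1, 0.1, -0.1, 0, 0, 0], [0.1, 0.1, -0.1, 0, 0, 0]]], "jaw": 0, "squeeze": 45}}

```text
time: 10.9
tool_pos: [498.9, -185.1, 8.8]
tcp_rot: [179.8, -0.1, 33.9]
ft_force: [-1.7, 1.0, 8.3]
finger_gap: 18.0
grip_force: 45.7
```

{"op": "play_rows", "data": {"motion": [[[0, 0, 0, 0, 0, 0], [0, 0, 0, 0, 0, 0]]]}}

```text
time: 11.1
tool_pos: [498.9, -185.2, 8.8]
tcp_rot: [179.8, -0.1, 33.9]
ft_force: [-0.5, 0.6, 8.0]
finger_gap: 18.2
grip_force: 45.7
```

{"op": "play_rows", "data": {"motion": [[[0, 0, 0, 0, 0, 0], [0, 0, 0, 0, 0, 0], [-0.1, 0, 0.3, 0, 0, 0], [-0.1, 0, 0.5, 0, 0, 0], [-0.1, 0, 0.5, 0, 0, 0]]], "jaw": 0.4}}

```text
time: 11.6
tool_pos: [495.4, -184.6, 0.5]
tcp_rot: [-179.9, 0.1, 33.8]
ft_force: [-0.8, -0.1, 0.1]
finger_gap: 33.9
grip_force: 0.0
```

{"op": "play_rows", "data": {"motion": [[[0, 0, 0, 0, 0, 0], [0, 0, 0, 0, 0, 0], [0, 0, 0, 0, 0, 0]]]}}

```text
time: 11.9
tool_pos: [496.0, -184.8, 1.2]
tcp_rot: [-180.0, 0.0, 33.9]
ft_force: [0.2, 0.7, 0.4]
finger_gap: 34.1
grip_force: 0.0
```

```bash
python3 st.py
```

```text
[ 300  261   43   96 3566] [321.1 308.3]
(496.8363952636719, -185.0629425048828) (48.08940124511719, 18.99520492553711) 34.185699462890625
shift [ 0.05  0.06 -5.88] rot [-0.   0.   0.1] rows 1.2 from [ 496.1 -184.9    1.2]
```

{"op": "play_rows", "data": {"motion": [[[0, 0, 0, 0, 0, 0], [0, 0, 0, 0, 0, 0], [0, 0, 0, 0, 0, 0], [0, 0, 0, 0, 0, 0], [0, 0, 0, 0, 0, 0]]], "jaw": 0, "squeeze": 45}}

```text
time: 12.45
tool_pos: [496.2, -185.0, 1.4]
tcp_rot: [-180.0, 0.0, 33.9]
ft_force: [-0.2, -0.2, 2.9]
finger_gap: 18.5
grip_force: 44.2
```

{"op": "play_rows", "data": {"motion": [[[0, 0, 0, 0, 0, 0], [0, 0, 0, 0, 0, 0]]]}}

```text
time: 12.65
tool_pos: [496.2, -185.0, 1.4]
tcp_rot: [-180.0, 0.0, 33.9]
ft_force: [0.6, -0.4, 2.7]
finger_gap: 18.5
grip_force: 44.3
```

{"op": "play_rows", "data": {"motion": [[[0, 0, -1, 0, 0, 0], [0, 0, -4, 0, 0, 0], [0, 0, -8, 0, 0, 0], [0, 0, -13, 0, 0, 0], [0, 0, -18, 0, 0, 0]]]}}

```text
time: 13.15
tool_pos: [495.2, -184.3, 182.7]
tcp_rot: [-179.9, 0.1, 33.9]
ft_force: [1.6, 0.2, -0.7]
finger_gap: 18.5
grip_force: 44.0
```

{"op": "play_rows", "data": {"motion": [[[0, 0, 0, 0, 0, 0], [0, 0, 0, 0, 0, 0], [0, 0, 0, 0, 0, 0]]]}}

```text
time: 13.45
tool_pos: [495.3, -184.4, 180.0]
tcp_rot: [-179.8, 0.1, 33.9]
ft_force: [0.4, 0.4, -1.4]
finger_gap: 18.4
grip_force: 44.1
```

```bash
cat > m2.py <<'E'
from h import *
d=snap('wrist');T=toolT();R=T[:3,:3];p=T[:3,3];np.savez('w9.npz',**d)
h=cv2.cvtColor(d['pixels'],cv2.COLOR_RGB2HSV);m=cv2.inRange(h,(0,120,35),(8,255,255))|cv2.inRange(h,(174,120,35),(180,255,255))
n,l,st,c=cv2.connectedComponentsWithStats(m);k=1+st[1:,4].argmax();print(st[k],c[k].round(1));ys,xs=np.nonzero(l==k)
y0,y1=ys.min(),ys.max()
L=lambda uv,z:((onplane(d,uv,n=R[:,2],p0=p+z*R[:,2])-p)@R).round(1)
mid=[(xs[ys==y].min()+xs[ys==y].max())/2 for y in (y0+12,y1-12)]
print(L([(mid[0],y0+12),(mid[1],y1-12)],-8.6),'ends',L([(320,y0),(320,y1)],-8.6))
g=d['pixels'].astype(int)
for y in (y0-5,y0-20): print(y,g[y,295:345].sum(1).tolist())
E
python3 m2.py; python3 -c "
from h import *
place(SP,(0,0,-8.6),0,80)"
```

```text
[ 296  262   45   94 3562] [317.9 308. ]
[[ 18.3  -0.7  -8.6]
 [-16.8  -0.9  -8.6]] ends [[ 23.9   0.2  -8.6]
 [-23.4   0.2  -8.6]]
257 [661, 664, 665, 667, 667, 662, 665, 665, 664, 664, 656, 655, 647, 641, 635, 606, 502, 378, 302, 276, 288, 298, 303, 309, 302, 309, 292, 287, 289, 327, 433, 552, 638, 659, 674, 684, 686, 692, 693, 688, 691, 694, 696, 690, 688, 684, 687, 689, 692, 690]
242 [365, 371, 369, 367, 363, 389, 444, 537, 596, 635, 657, 680, 691, 693, 689, 674, 613, 485, 350, 303, 298, 311, 328, 348, 342, 326, 322, 324, 309, 338, 431, 581, 669, 691, 691, 695, 697, 701, 702, 703, 704, 703, 702, 703, 700, 698, 691, 685, 683, 683]
shift [ 17.23 -25.55   5.56] rot [  5.9  29.7 -23. ] rows 6.3 from [ 495.  -184.3  179.4]
```

{"op": "play_rows", "data": {"motion": [[[2.7, -3.9, 0, 0.9, 4.5, -3.5], [5.4, -7.8, 0.5, 1.8, 9, -7], [8.1, -11.8, 1.5, 2.8, 14, -10.6], [10.8, -15.8, 2.5, 3.7, 18.5, -14.2], [13.4, -19.8, 3.5, 4.6, 23, -17.8]]]}}

```text
time: 14.0
tool_pos: [495.8, 56.2, 144.3]
tcp_rot: [-178.8, -23.4, 51.7]
ft_force: [-0.4, 0.4, -0.2]
finger_gap: 18.7
grip_force: 44.2
```

```bash
python3 -c "
from h import *
place(SP,(0.2,-.8,-8.6),0,60)"
```

```text
shift [ 4.28 -4.1   6.02] rot [ 1.3  6.5 -5.1] rows 1.7 from [495.8  56.2 144.3]
```

{"op": "play_rows", "data": {"motion": [[[1.5, -1.4, 1, 0.4, 2.2, -1.7], [3, -2.8, 2.5, 0.8, 4.4, -3.4], [4.3, -4.1, 4.5, 1.3, 6.5, -5.1], [4.3, -4.1, 5.5, 1.3, 6.5, -5.1], [4.3, -4.1, 5.5, 1.3, 6.5, -5.1]]]}}

```text
time: 14.5
tool_pos: [499.8, 128.5, 110.3]
tcp_rot: [-179.8, -29.7, 57.2]
ft_force: [0.8, 0.1, -0.4]
finger_gap: 18.5
grip_force: 44.2
```

{"op": "play_rows", "data": {"motion": [[[0, 0, 0, 0, 0, 0], [0, 0, 0, 0, 0, 0], [0, 0, 0, 0, 0, 0]]]}}

```text
time: 14.8
tool_pos: [502.6, 127.4, 114.2]
tcp_rot: [179.7, -29.9, 57.3]
ft_force: [-0.5, 0.9, -0.8]
finger_gap: 18.4
grip_force: 44.2
```

```bash
cat > n.py <<'E'
from h import *
d=snap('wrist');np.savez('w10.npz',**d);g=d['pixels'].astype(int).sum(2)
place(SP,(0.2,-.8,-8.6),0,20)
q=lambda s,l,dep=0:TP0+s*TX+l*TY-dep*TN
a=proj(d,[q(105,54.5),q(105,42.5),q(114.5,48.5),q(75.4,80),q(75.4,15)]);print(a.round(1))
def edges(v,o,t=400): v=(v<t).astype(int);return (np.nonzero(np.diff(v))[0]+o+.5).tolist()
y=int(a[0,1]);x0=int(a[0,0])-20;print('row',y,edges(g[y,x0:int(a[1,0])+20],x0))
y=int(a[2,1]);x=int(a[2,0]);print('slot end col',x,edges(g[max(y-15,0):y+15,x],max(y-15,0)))
for i in (3,4):
  x=int(a[i,0]);y=int(a[i,1]);print('col',x,edges(g[y-15:y+15,x],y-15))
E
python3 n.py
```

```text
shift [-0.09 -0.35  4.78] rot [ 0.3  0.1 -0. ] rows 1.0 from [502.6 127.5 114.2]
[[301.4 188.4]
 [321.4 188.4]
 [311.3 172.3]
 [261.4 235.7]
 [365.2 235.5]]
row 188 [301.5, 323.5]
slot end col 311 [170.5]
col 261 [234.5]
col 365 [233.5]
```

```bash
sed -i 's/58.4\*TX+48.5/59*TX+48.1/' h.py; python3 -c "
from h import *
place(SP,(0.2,-.8,-8.6),0,15)"
```

```text
shift [-0.03 -0.31  5.28] rot [ 0.3  0.1 -0. ] rows 1.1 from [502.6 127.5 114.2]
```

{"op": "play_rows", "data": {"motion": [[[0, -0.3, 2, 0.3, 0, 0], [0, -0.3, 4, 0.3, 0, 0], [0, -0.3, 5.3, 0.3, 0, 0], [0, -0.3, 5.3, 0.3, 0, 0], [0, -0.3, 5.3, 0.3, 0, 0]]]}}

```text
time: 15.35
tool_pos: [513.9, 151.7, 67.8]
tcp_rot: [-179.9, -29.9, 57.3]
ft_force: [0.7, 0.2, 0.0]
finger_gap: 18.2
grip_force: 44.2
```

{"op": "play_rows", "data": {"motion": [[[0, 0, 0, 0, 0, 0], [0, 0, 0, 0, 0, 0]]]}}

```text
time: 15.55
tool_pos: [514.5, 151.4, 68.5]
tcp_rot: [-180.0, -29.9, 57.3]
ft_force: [0.7, 0.2, -1.0]
finger_gap: 18.2
grip_force: 44.2
```

```bash
python3 - <<'E'
from h import *
place(SP,(0.2,-.8,-8.6),0,2)
d=snap('wrist');g=d['pixels'].astype(int).sum(2)
q=lambda s,l,dep=0:TP0+s*TX+l*TY-dep*TN
a=proj(d,[q(105,54.1),q(105,42.1)]);y=int(a[0,1]);print(a,g[y,285:340].tolist())
E
```

```text
shift [-0.06  0.    1.3 ] rot [-0.   0.1  0. ] rows 0.3 from [514.5 151.4  68.5]
[[304.00007781 207.33253529]
 [330.76513374 207.31932735]] [471, 479, 473, 481, 468, 481, 467, 477, 476, 472, 478, 472, 482, 475, 478, 477, 476, 457, 417, 353, 280, 267, 250, 242, 217, 210, 251, 342, 415, 443, 455, 463, 488, 505, 530, 525, 514, 501, 483, 488, 455, 381, 268, 190, 178, 207, 277, 365, 449, 471, 475, 471, 475, 477, 476]
```

{"op": "play_rows", "data": {"motion": [[[-0.1, 0, 0.4, 0, 0, 0], [-0.1, 0, 0.8, 0, 0, 0], [-0.1, 0, 1.0, 0, 0, 0], [-0.1, 0, 1.1, 0, 0, 0], [-0.1, 0, 1.1, 0, 0, 0]]]}}

```text
time: 16.1
tool_pos: [516.1, 155.8, 57.1]
tcp_rot: [-179.8, -29.8, 57.3]
ft_force: [-0.1, -0.1, -1.1]
finger_gap: 18.5
grip_force: 44.2
```

```bash
python3 -c "
from h import *
place(SP,(0.2,-.8,-8.6),0,0);print(sensors.sense()['ft_force'])"
```

```text
shift [0.11 0.11 0.28] rot [-0.1  0.2 -0. ] rows 0.1 from [516.1 155.8  57.1]
[-0.0705968  -0.14335148 -1.05314921]
```

Nothing touched yet. I'll lower in small steps until it makes contact.

{"op": "play_rows", "data": {"motion": [[[0, 0, 0.1, 0, 0, 0], [0, 0, 0.15, 0, 0, 0], [0, 0, 0.15, 0, 0, 0]]]}}

```text
time: 16.4
tool_pos: [516.5, 156.0, 56.9]
tcp_rot: [-179.9, -29.8, 57.4]
ft_force: [-13.7, -8.8, 15.5]
finger_gap: 18.4
grip_force: 46.6
```

{"op": "play_rows", "data": {"motion": [[[0, 0, -0.05, 0, 0, 0], [0, 0, -0.05, 0, 0, 0], [0, 0, -0.05, 0, 0, 0], [0, 0, -0.05, 0, 0, 0], [0, 0, -0.8, 0, 0, 0]]], "jaw": 0.4}}

```text
time: 16.9
tool_pos: [513.7, 153.2, 62.3]
tcp_rot: [-179.8, -29.8, 57.3]
ft_force: [-0.1, -0.0, -0.4]
finger_gap: 34.1
grip_force: 0.0
```

{"op": "play_rows", "data": {"motion": [[[0, 0, -2, 0, 0, 0], [0, 0, -5, 0, 0, 0], [-2, 0, -8, 0, 0, 0], [-4, 0, -11, 0, 0, 0], [-4, 0, -11, 0, 0, 0]]]}}

```text
time: 17.4
tool_pos: [467.0, 74.7, 141.4]
tcp_rot: [179.8, -29.9, 57.3]
ft_force: [0.8, -0.3, -0.3]
finger_gap: 34.4
grip_force: 0.0
```

{"op": "play_rows", "data": {"motion": [[[0, 0, 0, 0, 0, 0], [0, 0, 0, 0, 0, 0], [0, 0, 0, 0, 0, 0]]]}}

```text
time: 17.7
tool_pos: [466.1, 78.4, 137.8]
tcp_rot: [-179.8, -29.8, 57.3]
ft_force: [-0.7, -0.4, -0.7]
finger_gap: 34.0
grip_force: 0.0
```

```bash
cat > v.py <<'E'
from h import *
d=snap('wrist');T=toolT();g=d['pixels'];h=cv2.cvtColor(g,cv2.COLOR_RGB2HSV);np.savez('w11.npz',**d);save(d,'w11.png')
f=lambda uv,dep:(lambda X:np.c_[(X-TP0)@TX,(X-TP0)@TY].round(1))(onplane(d,uv,n=TN,p0=TP0-(dep-1.5)*TN))
red=cv2.inRange(h,(0,120,35),(8,255,255))|cv2.inRange(h,(174,120,35),(180,255,255))
yel=cv2.inRange(h,(18,150,40),(32,255,255))
for nm,m,dep in (('stub',red,2),('long',yel,2.5)):
    n,l,st,c=cv2.connectedComponentsWithStats(m)
    for k in np.argsort(-st[1:,4])[:2]+1:
        ys,xs=np.nonzero(l==k);P=f(np.c_[xs,ys],dep);print(nm,st[k],'s',P[:,0].min(),P[:,0].max(),'l',P[:,1].min(),P[:,1].max())
print('targets: stub 59,48.1 long 59.4,-42.1')
E
python3 v.py
```

```text
stub [ 307  160   27   59 1416] s 32.9 76.8 l 38.4 58.0
stub [523  43  24  22 347] s 139.2 151.5 l -102.0 -87.0
long [ 423  132   30  111 2252] s 13.2 96.1 l -48.3 -31.3
targets: stub 59,48.1 long 59.4,-42.1
```

```bash
python3 -c "
from bench import job
print(job.hand_in())"
```

```text
the job is handed in; nothing more can be done
None
```

I laid both screwdrivers in their own cut-outs, let go of them and handed the job in at about 17.8 s. My last measurement had each handle about 4 mm towards the low end of its pocket, inside the tolerance; the hand-in gave no verdict, and I didn't re-measure the small parts.

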